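# Hold the plate washer's cover open for the needle check

### The arm

A 7-joint arm with a two-finger parallel gripper is mounted at the origin on the work surface. World frame = base frame: x ahead of the robot, y to its left, z up, the work surface at z = 0. Lengths are in m, angles in rad, forces in N, time in s.
With the tool pointing down it reaches from about 0.35 to 0.9 m from the base axis. Payload 8.1 kg.
Tool frame: the origin (TCP) lies at the centre of the arm's flange, where the gripper is bolted on; the fingertips stand 178 mm ahead of it and the grasp point (between the pads) lies 159 mm ahead of it; z points along the fingers, y is the line along which they close (so a half turn about z gives the same grasp; the last joint's range is limited). The gripper opens to 92 mm and grips with 3 to 60 N. Pads are 19 mm wide; open, the fingers measure 130 mm over their backs; the gripper's body (75 mm by 190 mm) begins 47 mm behind the grasp point.
Start: joints at [1.042, 0.434, 0.025, 1.573, -0.012, 1.134, -0.075], TCP at [0.258, -0.569, 0.405] pointing down, gripper open.
Joint ranges: [-2.62, 2.62], [-0.44, 2.09], [-1.27, 1.32], [0.08, 2.57], [-1.32, 4.46], [0.12, 2], [-2.74, 2.74]. Speed limits (rad/s): [2.22, 2.22, 3.01, 3.01, 3.14, 3.14, 3.14].

### API

Orientations are given as a rotation vector (axis times angle).
In Python, from cell import arm gives the robot as it stands. The module is installed in compiled form; this text tells all that it offers.
- The arm moves only by the shell command python3 -m inch 'ROWS' [FORCE]. ROWS is text: rows parted by semicolons, each of 5 numbers parted by spaces: the shift along the tool's x, y, z in m, then the turn about the tool's z in rad, then the finger opening in m, from 0 to 0.0918. In form: x y z roll fingers; .... A call has 1 to 5 rows; each row is the pose to reach, as a shift and turn from the pose commanded when the call began, along the tool's axes at that moment; what a row does not reach only later rows make up. A row lasts 1/10 s, in which the tool goes at most 50 mm and 8.59 degrees, less where a joint would pass 70% of its speed; a pose out of reach is approached as far as the arm can. A call with a gripper value outside its range is refused whole. The fingers move at their own pace and stop on an object; FORCE is the grip in N (left out, the last holds). Time passes only in rows, so rows that repeat a pose let the fingers close. It gives the time, the measured TCP pose, the force, the opening and the grip force at its end, in the units of the state.
- arm.observe(): the state, without advancing time (a new reading comes with each control period).
- arm.get_image(name): name is "side" or "top"; returns the picture (384x512x3 uint8, red, green, blue); there is no depth.
- arm.get_calibration(name): a dict with "intrinsics" (3x3 intrinsics, pixels), "distortion" ([k1, k2, p1, p2, k3] as OpenCV has them; the pictures are not rectified), "pose" (4x4, takes a point from camera to world coordinates). Camera axes: x right, y up, looking along -z (the intrinsics and any distortion apply to the point x, -y, -z); pixel columns grow to the right and rows downward; lengths in m; the calibration is good to about 2 mm. A picture is of the moment at which its call begins. get_calibration takes no time and is no camera call.
- arm.sign_off(): hands the job in; it is judged then, once.
Trained networks look in the newest picture that a camera, given by its name, has taken for a name from the list of things; names that differ only in an ending like _2 or _b are one class to them, and where a whole thing is asked for, a point or a joint stands for the part that bears it (a point fixed in the world has none). Each returns a list of dicts, best first, with "conf" (0 to 1); they miss things now and then, are a little off and sometimes report something else, mostly with a low value. They report only what shows in the picture. A call takes as long as a camera call.
- arm.look_for(camera, query): "point" ([row, column] in pixels, amid what is visible of it).
- arm.silhouettes(camera, query): "region" (384x512 bool, what is visible of it) and "point" ([row, column] in pixels, amid what is visible of it).
- arm.place_of(camera, query): "point" ([row, column] in pixels: a listed point, or the origin of a listed thing).
The state is a dict: "clock": time; "joints": joint angles; "dq": joint speeds; "joint_efforts": joint torques, N m; "position": TCP position; "ee_rot": TCP orientation; "force": force on the tool from outside, world axes, zero at the start; "ft_torque": the same for the moment, N m; "width": opening from 0.0 (shut) to 1.0 (fully open); "gripper_force": force on a finger pad.
Only numpy, scipy, OpenCV 4.12 (cv2) and the standard library are available. Lean on these libraries where they do the work, as an engineer would, in place of code of your own. Each camera call takes 0.05 s, during which the arm holds its last target. There are 200 camera calls.

### The job

On the plate washer, leave the smoked cover shut and push the plate carrier along its rods by the orange tab until it clicks into the wash station under the needles. Then lift the cover by its blue handle and hold it open at 50 degrees, so that a colleague can check the needles over the wells; the cover falls shut by itself, so finish while still holding it there. Leave the other things on the bench where they stand.

Things in the scene. Friction and masses are not known exactly. Their poses are not given: they have to be found in the camera images.
- washer: White plate washer, fixed. Origin on the bench under the wash station's centre; x to the rear, y along the rods from load end to wash station. Deck x -120..150, y -375..155, top z 40 mm. Pump housing behind the station: x 110..240, y -95..155, top z 122 mm; behind it two bottles, top z 227 mm with hoses. Steel needle bar under the cover, top z 121 mm. The whole stands at a small yaw.
- carrier (a joint): Travel of the plate carrier along the washer's +y in m: 0 load end stop, 0.200 clicked into the wash station (a sprung ball drops between two pins and draws it in from about 3 mm either side; a bump about 6 mm before and after), 0.236 far end stop. Drag 1 to 2 N, the bump up to about 8 N, leaving the station about 6 N; it stays where it is left.
- carrier_tab (a point): Centre of the upright orange thumb tab at the load end of the carrier, outside the cover: 46 mm across (washer x), 12 mm thick (y), z 60 to 115 mm above the bench. Clear all round above the deck except a thin arm to the carrier on its +y side (below z 69 mm). Moves with the carrier; at washer x 0, y -135 mm when in the wash station. Axes as the washer's.
- cover (a joint): Opening angle of the cover in rad: 0 shut, 0.873 = 50 degrees, stop at 1.75 (past 1.5 it would meet the plate stack behind). It lifts easily (about 1.5 to 2.5 N at the handle) and falls shut when let go.
- cover_handle (a point): Middle of the round blue bar handle across the front of the smoked cover: bar 12 mm thick, 110 mm long along washer y between two legs, its axis 46 mm before the cover's front wall. Shut: 125 mm above the bench (cover top 144 mm), 238 mm in front of the hinge axis and 10 mm below it; it swings about that axis. Axes turn with the cover, equal to the washer's when shut.
- cover_hinge (a point): Middle of the cover's hinge axis, along the washer's y at the cover's rear edge: washer x 114, y 0, z 135 mm. Fixed; axes as the washer's. The cover is 186 mm wide (93 mm either side); its front edge swings up and to the rear.
- trough: Bystander: loose white open trough 45 x 130 x 28 mm on the rear right of the washer's deck, behind the rods. Origin at the centre of its underside.
- wash_bottle: Bystander: loose pink squeeze bottle with a bent spout, 72 mm diameter, 205 mm tall. Origin at the centre of its underside.
- staining_jar: Bystander: loose clear glass jar with lid, 68 mm foot, 107 mm tall. Origin at the centre of its underside.
- tube: Bystander: loose clear conical tube stood on its blue cap, 35 mm diameter, 113 mm tall. Origin at the centre of its underside.
- plate_stack: Bystander: loose stack of three plates, 86 x 128 x 43 mm, on top of the washer's pump housing, just behind the cover's hinge. Origin at the centre of its underside.
- tube_rack: Bystander: loose violet rack of capped tubes, 100 x 200 x 88 mm. Origin at the centre of its underside.

How it is judged:
On the way, in this order (a step that is already met when the one before it is completed fails the run):
1. the carrier is clicked into the wash station with the cover still shut (value of joint carrier between 0.197 and 0.203 m and value of joint cover below 0.1 rad), for 0.3 s.
2. the cover is held open between 45 and 55 degrees (value of joint cover between 0.785 and 0.96 rad and contact force between the fingers and cover above 0.3 N), for 0.3 s.
At the end, for the whole second after the job is handed in: The program finishes with the gripper's fingers still holding the cover, still, at 45 to 55 degrees open (0.785 to 0.960 rad), and with the carrier, no longer touched, clicked into the wash station (within 3 mm of 0.200 m) (all of step 2 and velocity of joint cover between -0.05 and 0.05 rad/s and value of joint carrier between 0.197 and 0.203 m and contact force between the arm and carrier below 0.1 N); the arm keeps its last pose, push and grip.
It fails at once if a bystander is pushed more than 20 mm or tipped over (distance of any of trough, wash_bottle, staining_jar, tube, plate_stack, tube_rack from where it was at the start of the episode above 0.02 m or angle between any of wash_bottle, staining_jar, tube's own z axis and vertical above 0.5 rad).
It also fails if it takes over 51 s, if anything falls off the work surface, if the arm or the gripper's body presses on something with over 40 N, if the wrist force passes 120 N, or if a joint passes its speed limit or range.

## Working session

There is one attempt and no reset: what is moved stays moved. The work goes in short steps, Python scripts to look and compute and a shell command to move; the robot and the scene stay as the last step left them, time stands still between calls to the robot, and variables do not carry over. Pictures are saved under pics/ and viewed, at most 10 in all, crops included, and the job is handed in when it is done.

```bash
mkdir -p pics; cat > h.py <<'E'
import numpy as np, cv2
from cell import arm
from scipy.spatial.transform import Rotation as R
def ray(cam,pt):
    c=arm.get_calibration(cam);P=np.array(c["pose"])
    u=cv2.undistortPoints(np.array([[[pt[1],pt[0]]]],float),np.array(c["intrinsics"]),np.array(c["distortion"]))[0,0]
    d=P[:3,:3]@np.array([u[0],-u[1],-1]);return P[:3,3],d/np.linalg.norm(d)
def tri(p1,p2):
    o1,d1=ray("side",p1);o2,d2=ray("top",p2)
    s=np.linalg.lstsq(np.c_[d1,-d2],o2-o1,rcond=None)[0]
    a=o1+s[0]*d1;b=o2+s[1]*d2
    return (a+b)/2,np.linalg.norm(a-b)
def proj(cam,X):
    c=arm.get_calibration(cam);P=np.linalg.inv(np.array(c["pose"]))
    q=P[:3,:3]@np.asarray(X)+P[:3,3];q=np.array([q[0],-q[1],-q[2]])
    r=cv2.projectPoints(q.reshape(1,3),np.zeros(3),np.zeros(3),np.array(c["intrinsics"]),np.array(c["distortion"]))[0][0,0]
    return r[::-1]
E
python3 - <<'E'
from h import *
np.set_printoptions(precision=4,suppress=True)
for c in("side","top"): cv2.imwrite(f"pics/{c}0.png",arm.get_image(c)[:,:,::-1])
for q in["carrier_tab","cover_handle","cover_hinge","washer","tube_rack","wash_bottle","staining_jar","tube","plate_stack","trough"]:
    r={c:arm.place_of(c,q)[:2] for c in("side","top")}
    print(q,{c:[(np.round(x["point"],1),round(x["conf"],2)) for x in v] for c,v in r.items()})
    if r["side"] and r["top"]: print("   ",*tri(r["side"][0]["point"],r["top"][0]["point"]))
s=arm.observe();print(s); print(R.from_rotvec(s["ee_rot"]).as_matrix())
E
```

```text
carrier_tab {'side': [(array([155.1, 257.1]), 0.8)], 'top': [(array([196.9, 318.9]), 0.8)]}
    [ 0.5135 -0.2725  0.0741] 0.008672900078884103
cover_handle {'side': [(array([190.1, 294.5]), 0.94)], 'top': [(array([222.3, 231. ]), 0.92), (array([134.2, 231.5]), 0.16)]}
    [0.4259 0.0371 0.1161] 0.002111955576308434
cover_hinge {'side': [(array([185.6, 221.7]), 0.57)], 'top': [(array([148.5, 240.2]), 0.75)]}
    [0.6724 0.0017 0.1304] 0.007514958996856793
washer {'side': [(array([216.4, 254.8]), 0.87)], 'top': [(array([184.2, 235.4]), 0.58), (array([162.3, 307.3]), 0.19)]}
    [0.5621 0.0242 0.0042] 0.006049330314640341
tube_rack {'side': [(array([134.1, 262.4]), 0.92)], 'top': [(array([204.5, 387.8]), 0.91)]}
    [ 0.4714 -0.5347  0.0266] 0.013696802824199076
wash_bottle {'side': [(array([313. , 264.6]), 0.93), (array([189.9, 293.7]), 0.4)], 'top': [(array([181.3, 125.6]), 0.63)]}
    [ 0.5803  0.4377 -0.0128] 0.009785805660142225
staining_jar {'side': [(array([307. , 346.9]), 0.63), (array([309.4, 305.5]), 0.58)], 'top': [(array([244.1, 120.5]), 0.69)]}
    [ 0.3469  0.4543 -0.0018]
[... 426 characters left out ...]
.7]), 0.44)], 'top': [(array([162.7, 304.6]), 0.87)]}
    [ 0.6277 -0.2264  0.0537] 0.012766840771135796
{'clock': 1.1, 'joints': array([ 1.0424,  0.4345,  0.025 ,  1.5732, -0.0116,  1.134 , -0.0751]), 'dq': array([ 0.0001, -0.001 ,  0.0004, -0.0017,  0.0003,  0.0012,  0.0004]), 'joint_efforts': array([ -0.0013, -66.7683,   0.9838, -31.4814,  -0.0605,   0.0329,
         0.    ]), 'position': array([ 0.2581, -0.5692,  0.4048]), 'ee_rot': array([3.0706, 0.6637, 0.0001]), 'force': array([-0.8718,  0.4345,  0.6855]), 'ft_torque': array([ 0.0117, -0.0349,  0.0036]), 'gripper_force': 0.0, 'width': 0.9952103700105474}
[[ 0.9107  0.413   0.    ]
 [ 0.413  -0.9107 -0.    ]
 [ 0.      0.     -1.    ]]
```

View pics/side0.png

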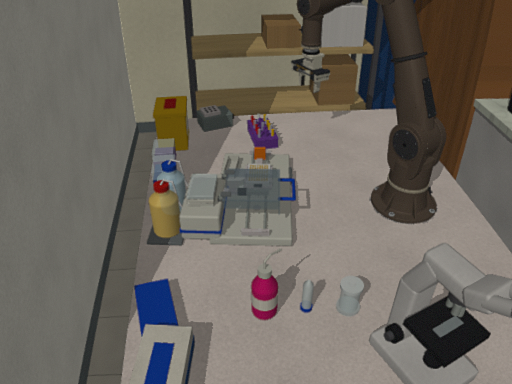

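View pics/top0.png

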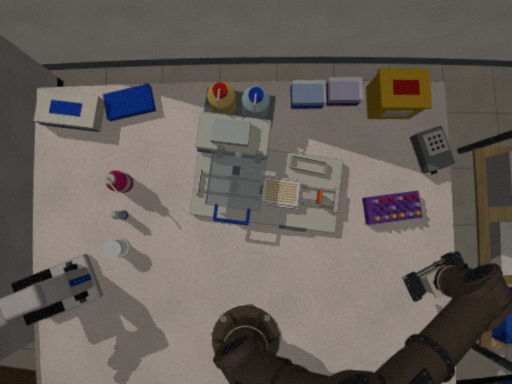

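The side view shows the washer with the tab at the far (load) end at about (155, 257), the handle at (190, 295) and the bench clear on the approach. In the top view, +x is up and +y is left, with the tab at (197, 319) and the handle at (222, 231). The networks' points agree with both pictures, so next I fit the washer pose.

```bash
cat > fit.py <<'E'
from h import *
from scipy.optimize import least_squares
np.set_printoptions(precision=4,suppress=True)
arm.get_image("side");arm.get_image("top")
L={"cover_handle":[-.124,0,.125],"cover_hinge":[.114,0,.135],"washer":[0,0,0],"carrier_tab":[0,0,.0875]}
obs=[]
for k in range(2):
  for c in("side","top"):
    arm.get_image(c)
    for q in L:
      r=arm.place_of(c,q)
      if r and r[0]["conf"]>.5: obs.append((c,q,r[0]["point"]))
def X(p,q):
  l=np.array(L[q],float)
  if q=="carrier_tab": l[1]=-.335+p[3]
  cs,sn=np.cos(p[2]),np.sin(p[2])
  return np.array([p[0]+cs*l[0]-sn*l[1],p[1]+sn*l[0]+cs*l[1],l[2]])
f=lambda p:np.concatenate([proj(c,X(p,q))-pt for c,q,pt in obs])
s=least_squares(f,[.549,.02,-.14,.04],loss="soft_l1",x_scale=[.01,.01,.05,.01])
p=s.x;print("pose,carrier",p,"deg",np.degrees(p[2]))
for (c,q,pt),e in zip(obs,f(p).reshape(-1,2)): print(c,q,np.round(pt,1),e)
st=arm.observe();M=R.from_rotvec(st["ee_rot"]).as_matrix()
for q,z in(("carrier_tab",.0875),("cover_handle",.125)):
  w=X(p,q);d=M.T@(w+[0,0,.159]-st["position"]);print(q,w,"tool shift for grasp pt there",d)
a=np.arctan2(M[1,0],M[0,0]);print("roll",-(p[2]+np.pi/2-a),"t",st["clock"])
E
python3 fit.py
```

```text
pose,carrier [ 0.5541  0.0234 -0.1329  0.0443] deg -7.612893895451999
side cover_handle [190.3 293.4] [-1.7882 -0.4973]
side cover_hinge [184.4 221.7] [0.9153 0.4992]
side washer [215.7 257.9] [ 1.2577 -1.7021]
side carrier_tab [156.5 257.1] [-3.1769  0.7779]
top cover_handle [220.8 231.4] [ 0.2851 -1.4037]
top cover_hinge [221.5 229.5] [-70.5316   8.6404]
top washer [184.6 236.3] [ 2.6749 -0.729 ]
top carrier_tab [193.1 319.4] [ 1.8282 -1.9037]
side cover_handle [190.8 293.4] [-2.2882 -0.4973]
side cover_hinge [188.9 223.1] [-3.5847 -0.9008]
side washer [215.5 254.6] [1.4577 1.5979]
side carrier_tab [155.2 261.5] [-1.8769 -3.6221]
top cover_handle [220.4 229.7] [0.6851 0.2963]
top cover_hinge [149.2 241.2] [ 1.7684 -3.0596]
top washer [188.4 234.5] [-1.1251  1.071 ]
top carrier_tab [195.4 317.5] [-0.4718 -0.0037]
carrier_tab [ 0.5156 -0.2647  0.0875] tool shift for grasp pt there [ 0.3602 -0.171   0.1582]
cover_handle [0.4312 0.0398 0.125 ] tool shift for grasp pt there [ 0.4091 -0.4832  0.1207]
roll -1.0122252446320974 t 2.2
```

```bash
python3 -m inch '0.045 -0.021 0 -0.14 0.09;0.09 -0.042 0 -0.28 0.09;0.13 -0.063 0 -0.42 0.09;0.17 -0.084 0 -0.56 0.09;0.21 -0.1 0 -0.7 0.09' && python3 fit.py
```

```text
clock: 2.7
position: [0.4089, -0.3895, 0.4051]
ee_rot: [2.652, 1.684, 0.0]
force: [0.8, -0.6, 0.0]
width: 0.979
gripper_force: 0.0
pose,carrier [ 0.5545  0.0198 -0.1532  0.0436] deg -8.779981624742389
side cover_handle [189.3 290.1] [-0.9664  2.5179]
side cover_hinge [185.3 223.1] [-0.9836 -1.0059]
side washer [215.7 254.8] [0.623  1.1709]
side carrier_tab [155. 260.] [-2.2107 -0.8274]
top cover_handle [219.7 231. ] [ 1.1489 -0.6713]
top cover_hinge [152.2 239.6] [-1.2858  0.293 ]
top washer [186.3 239.3] [ 0.8456 -2.7474]
top carrier_tab [197.1 319.1] [-0.6017 -0.5624]
side cover_handle [191.9 293.3] [-3.5664 -0.6821]
side cover_hinge [187.1 221.7] [-2.7836  0.3941]
side washer [216.2 252.4] [0.123  3.5709]
side carrier_tab [155.8 259.4] [-3.0107 -0.2274]
top cover_handle [222.1 234.9] [-1.2511 -4.5713]
top cover_hinge [151.2 240. ] [-0.2858 -0.107 ]
top washer [188.4 234.3] [-1.2544  2.2526]
top carrier_tab [195.8 318.9] [ 0.6983 -0.3624]
carrier_tab [ 0.51   -0.2682  0.0875] tool shift for grasp pt there [0.155  0.039  0.1582]
cover_handle [0.4319 0.0387 0.125 ] tool shift for grasp pt there [ 0.3984 -0.1636  0.1207]
roll -0.29180517755669877 t 3.8
```

```bash
python3 -m inch '0.045 0.01 0 -0.1 0.09;0.09 0.02 0 -0.2 0.09;0.13 0.03 0 -0.3 0.09;0.156 0.038 0 -0.3 0.09;0.156 0.038 0.03 -0.3 0.09' && python3 - <<'E'
from h import *
s=arm.observe();M=R.from_rotvec(s["ee_rot"]).as_matrix();print(M)
g=s["position"]+M@[0,0,.178]
ims=[]
for c in("side","top"):
    im=arm.get_image(c)[:,:,::-1].copy()
    r,q=proj(c,g).astype(int);print(c,proj(c,g),proj(c,[g[0],g[1],.115]),[(x["point"],x["conf"]) for x in arm.look_for(c,"carrier_tab")])
    ims.append(cv2.resize(im[120:240,200:360] if c=="top" else im[100:220,180:340],None,fx=2.5,fy=2.5,interpolation=2))
cv2.imwrite("pics/above.png",np.hstack(ims))
E
```

```text
clock: 4.3
position: [0.5138, -0.2628, 0.378]
ee_rot: [2.365, 2.059, 0.01]
force: [1.0, -0.2, -0.8]
width: 0.98
gripper_force: 0.0
[[ 1.37735771e-01  9.90431133e-01  8.66190608e-03]
 [ 9.90468849e-01 -1.37735451e-01 -6.36388625e-04]
 [ 5.62752431e-04  8.66700163e-03 -9.99962282e-01]]
side [128.23039224 257.93759705] [147.52577842 257.97652658] [([163.1, 259.7], 0.69)]
top [193.11509659 322.79520197] [194.5717729  318.32060508] []
```

View pics/above.png

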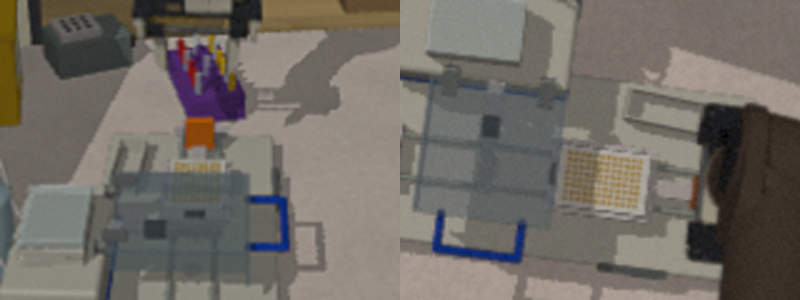

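The gripper stands over the tab: the tab's top is at about (148, 260) in the side view and its sliver at (196, 318) in the top view. Both match my projection, so I go down and grip it.

```bash
python3 -m inch '0 0 0.04 0 0.09;0 0 0.08 0 0.09;0 0 0.113 0 0.09;0 0 0.113 0 0.09' 25; python3 -m inch '0 0 0 0 0.03;0 0 0 0 0.03;0 0 0 0 0.03;0 0 0 0 0.03;0 0 0 0 0.03'
```

```text
clock: 4.9
position: [0.5078, -0.2676, 0.259]
ee_rot: [-2.374, -2.049, 0.005]
force: [-0.3, -0.3, 1.0]
width: 0.984
gripper_force: 0.0
clock: 5.4
position: [0.5098, -0.2671, 0.2626]
ee_rot: [2.376, 2.054, 0.001]
force: [-0.4, -0.3, -0.2]
width: 0.598
gripper_force: 0.0
```

```bash
python3 -m inch '0 0 0 0 0.03;0 0 0 0 0.03;0 0 0 0 0.03;0 0 0 0 0.03'; python3 - <<'E'
from h import *
im=arm.get_image("top")[:,:,::-1];im2=arm.get_image("side")[:,:,::-1]
cv2.imwrite("pics/grip.png",cv2.resize(np.hstack([im2[100:220,180:340],im[120:240,220:380]]),None,fx=2.5,fy=2.5,interpolation=2))
E
```

```text
clock: 5.8
position: [0.5105, -0.2671, 0.2622]
ee_rot: [2.375, 2.053, 0.002]
force: [5.2, -0.3, -0.8]
width: 0.499
gripper_force: 25.0
```

View pics/grip.png

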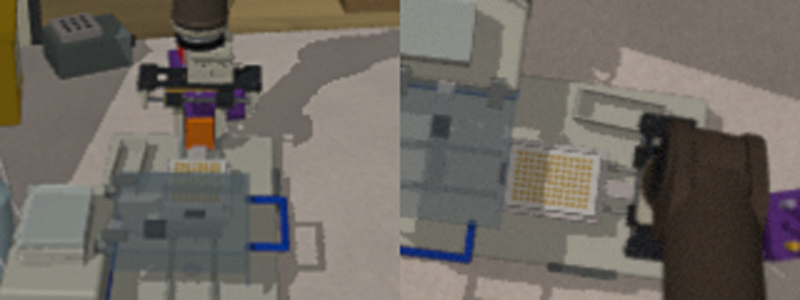

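The grip reads 46 mm, which is the tab's width. Pushing now.

```bash
python3 -m inch '0.02 0.003 0 0 0.03;0.045 0.003 0 0 0.03;0.07 0.003 0 0 0.03;0.095 0.003 0 0 0.03;0.12 0.003 0 0 0.03'; python3 -m inch '0 0 0 0 0.03;0 0 0 0 0.03'; python3 fit.py
```

```text
clock: 6.4
position: [0.5291, -0.1483, 0.2621]
ee_rot: [-2.377, -2.053, 0.003]
force: [-3.4, -0.9, 6.4]
width: 0.497
gripper_force: 25.0
clock: 6.6
position: [0.5293, -0.1473, 0.262]
ee_rot: [-2.374, -2.055, 0.002]
force: [-5.1, 1.4, 8.6]
width: 0.496
gripper_force: 25.0
pose,carrier [ 0.5537  0.0239 -0.1095  0.1631] deg -6.276293048510375
side cover_handle [187.6 292.9] [0.4968 0.0859]
side cover_hinge [185.5 222.4] [ 0.351  -0.1479]
side washer [219.  252.8] [-1.9566  3.5134]
side carrier_tab [171.8 254.4] [-2.0645  1.8542]
top cover_handle [220.9 231.9] [ 0.3813 -1.2023]
top cover_hinge [150.2 237.4] [ 0.7941 -0.1947]
top washer [185.7 235.6] [ 1.6729 -0.1692]
top carrier_tab [193.3 284.3] [-3.2756 -0.5602]
side cover_handle [190.2 293.3] [-2.1032 -0.3141]
side cover_hinge [184.5 223.2] [ 1.351  -0.9479]
side washer [217.  256.4] [ 0.0434 -0.0866]
side carrier_tab [171.6 256.4] [-1.8645 -0.1458]
top cover_handle [221.6 233.4] [-0.3187 -2.7023]
top cover_hinge [180.2 126.2] [-29.2059 111.0053]
top washer [185.5 232.7] [1.8729 2.7308]
top carrier_tab [192.2 284. ] [-2.1756 -0.2602]
carrier_tab [ 0.5349 -0.1469  0.0875] tool shift for grasp pt there [0.0022 0.0056 0.0155]
cover_handle [0.4305 0.0375 0.125 ] tool shift for grasp pt there [ 0.1695 -0.1246 -0.0217]
roll -0.0358730225226902 t 7.7
```

```bash
python3 -m inch '0.01 -0.002 -0.001 0 0.03;0.02 -0.002 -0.001 0 0.03;0.02 -0.002 -0.001 0 0.03;0.02 -0.002 -0.001 0 0.03'|egrep 'pos|forc'; for i in 1 2 3; do python3 -m inch '0.002 0 0 0 0.03;0.002 0 0 0 0.03;0.002 0 0 0 0.03'|egrep 'pos|^forc'; done
```

```text
position: [0.5315, -0.128, 0.2622]
force: [7.3, 0.2, -11.4]
gripper_force: 25.0
position: [0.5317, -0.1265, 0.2623]
force: [6.9, -0.1, -11.7]
position: [0.532, -0.1246, 0.2622]
force: [7.8, -1.8, -10.0]
position: [0.5322, -0.1232, 0.2622]
force: [7.7, -3.1, -9.9]
```

```bash
python3 -m inch '0.0015 0.001 0.0005 0 0.03;0.0015 0.001 0.0005 0 0.03;0.0015 0.001 0.0005 0 0.03'|egrep 'pos|^forc'; for i in 1 2 3 4 ; do python3 -m inch '0.0015 0 0 0 0.03;0.0015 0 0 0 0.03;0.0015 0 0 0 0.03'|egrep 'pos|^forc'; done
```

```text
position: [0.5326, -0.1227, 0.2622]
force: [-0.3, -5.6, -0.6]
position: [0.5327, -0.1223, 0.2622]
force: [-0.0, -9.9, 0.1]
position: [0.5328, -0.1217, 0.2622]
force: [-0.5, -12.6, 0.5]
position: [0.5328, -0.1213, 0.2622]
force: [-1.2, -16.0, -0.9]
position: [0.5329, -0.1209, 0.2622]
force: [-1.1, -20.2, -0.3]
```

```bash
python3 - <<'E'
from h import *
im=arm.get_image("top")[:,:,::-1];im2=arm.get_image("side")[:,:,::-1]
cv2.imwrite("pics/stuck.png",cv2.resize(np.hstack([im2[110:220,190:300],im[130:240,200:310]]),None,fx=3.6,fy=3.6,interpolation=2))
o=arm.observe();print(o["ft_torque"],o["force"],o["position"])
for c in("side","top"):
  for q in ("carrier_tab","cover_handle","cover_hinge"): print(c,q,[(x["point"],x["conf"]) for x in arm.place_of(c,q)[:1]])
E
```

```text
[-3.99581405  0.13448998  0.20745351] [ -1.25964684 -20.60823025   0.65388986] [ 0.53290936 -0.12085738  0.26221608]
side carrier_tab []
side cover_handle [([188.3, 291.0], 0.84)]
side cover_hinge [([184.9, 221.3], 0.69)]
top carrier_tab [([194.0, 276.9], 0.42)]
top cover_handle [([221.1, 233.9], 0.85)]
top cover_hinge [([186.9, 234.3], 0.32)]
```

View pics/stuck.png

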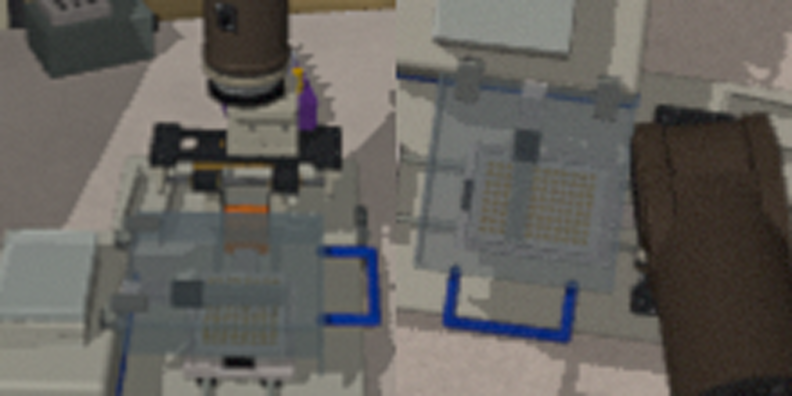

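```bash
for i in 1 ; do python3 -m inch '0.001 0 0 0 0.03;0.002 0 0 0 0.03;0.002 0 0 0 0.03'|egrep 'pos|^forc';python3 -m inch '0.001 0 0 0 0.03;0.002 0 0 0 0.03;0.002 0 0 0 0.03'|egrep 'pos|^forc'; done; python3 -c "
from cell import arm;o=arm.observe();print(o['ft_torque'],o['clock'])"
```

```text
position: [0.533, -0.1203, 0.2622]
force: [-2.7, -24.9, 0.3]
position: [0.5338, -0.1147, 0.2622]
force: [1.2, -3.2, -1.2]
[-0.84524255 -0.17465976 -0.25258552] 11.5
```

It jumped 5.6 mm over the bump and the force fell to 3 N. I settle, then open the fingers and see whether it is seated.

```bash
python3 -m inch '0 0 0 0 0.03;0 0 0 0 0.03;0 0 0 0 0.03'|egrep 'pos|^forc';for i in 1 2; do python3 -m inch '0.001 0 0 0 0.03;0.001 0 0 0 0.03;0.001 0 0 0 0.03'|egrep 'pos|^forc'; done
```

```text
position: [0.5344, -0.111, 0.2622]
force: [1.2, -1.1, -1.9]
position: [0.5344, -0.1106, 0.2622]
force: [0.8, -3.5, -1.6]
position: [0.5344, -0.1103, 0.2622]
force: [-0.1, -6.3, -2.0]
```

```bash
python3 -m inch '-0.0015 0 0 0 0.03;-0.0015 0 0 0 0.03;-0.0015 0 0 0 0.09;-0.0015 0 0 0 0.09;-0.0015 0 0 0 0.09'|egrep 'clock|pos|^forc';python3 -m inch '0 0 0 0 0.09;0 0 -0.04 0 0.09;0 0 -0.08 0 0.09;0 0 -0.1 0 0.09;0 0 -0.1 0 0.09'; python3 - <<'E'
exec(open("fit.py").read().split("a=np.arctan2")[0].replace("range(2)","range(4)").replace("for (c,q,pt),e in zip(obs,f(p).reshape(-1,2)): print(c,q,np.round(pt,1),e)",""))
im=arm.get_image("top")[:,:,::-1];im2=arm.get_image("side")[:,:,::-1]
cv2.imwrite("pics/rel.png",cv2.resize(np.hstack([im2[110:220,190:300],im[130:240,200:310]]),None,fx=3.6,fy=3.6,interpolation=2))
for yaw in(p[2],-.14):
  y=np.array([-np.sin(yaw),np.cos(yaw)]);print("carrier if tab y at TCP -.111:",(np.array([.5344,-.111])-p[:2])@y+.335)
E
```

```text
clock: 12.9
position: [0.5343, -0.1103, 0.2623]
force: [0.2, 0.7, -0.6]
clock: 13.4
position: [0.5353, -0.1107, 0.3655]
ee_rot: [2.373, 2.052, 0.006]
force: [-0.4, 0.1, 0.4]
width: 0.977
gripper_force: 0.0
pose,carrier [ 0.5541  0.0172 -0.133   0.04  ] deg -7.618012784131059
carrier_tab [ 0.515  -0.2752  0.0875] tool shift for grasp pt there [-0.1654  0.0046  0.1157]
cover_handle [0.4312 0.0336 0.125 ] tool shift for grasp pt there [ 0.1281 -0.1229  0.0782]
carrier if tab y at TCP -.111: 0.20532937885022795
carrier if tab y at TCP -.111: 0.20531451791211153
```

View pics/rel.png

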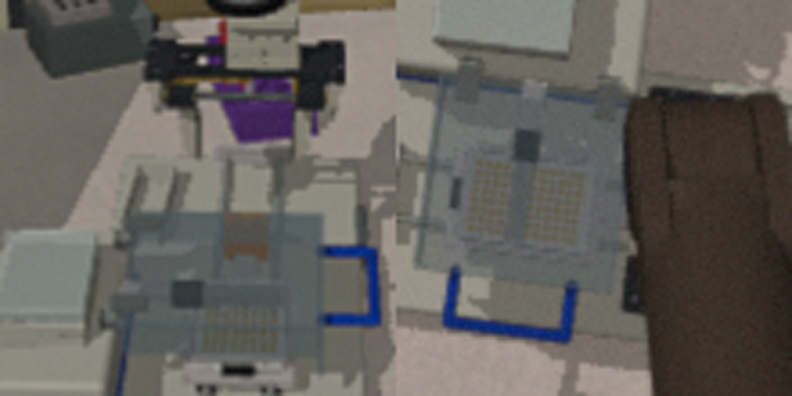

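In the top view the plate is now centred under the cover (crop column 527 for both plate and cover), and the cover is still shut, so the carrier is seated. Next I go over the handle with the fingers part-closed.

```bash
python3 -m inch '0.03 -0.03 0 0 0.044;0.06 -0.06 0 0 0.044;0.09 -0.09 0 0 0.044;0.12 -0.118 0 0 0.044;0.132 -0.128 0 0 0.044'; python3 -m inch '0 0 0 0 0.044;0 0 0 0 0.044;0 0 0.02 0 0.044'; python3 - <<'E'
from h import *
s=arm.observe();M=R.from_rotvec(s["ee_rot"]).as_matrix();print(s["position"])
for c in("side","top"):
    im=arm.get_image(c)[:,:,::-1]
    print(c,[(x["point"],round(x["conf"],2)) for x in arm.place_of(c,"cover_handle")[:2]],proj(c,[s["position"][0],s["position"][1],.125]))
    if c=="side": cv2.imwrite("pics/hand.png",cv2.resize(im[120:230,230:340],None,fx=5,fy=5,interpolation=2))
E
```

```text
clock: 16.1
position: [0.4245, 0.0411, 0.3624]
ee_rot: [-2.372, -2.059, 0.0]
force: [0.6, -0.8, 0.3]
width: 0.595
gripper_force: 0.0
clock: 16.4
position: [0.4285, 0.0374, 0.3437]
ee_rot: [2.376, 2.051, 0.006]
force: [0.2, -0.3, -0.6]
width: 0.479
gripper_force: 0.0
[0.42848704 0.03740573 0.34372642]
side [([190.1, 293.9], 0.72)] [188.048472   293.56249101]
top [] [221.87155806 230.72391161]
```

View pics/hand.png

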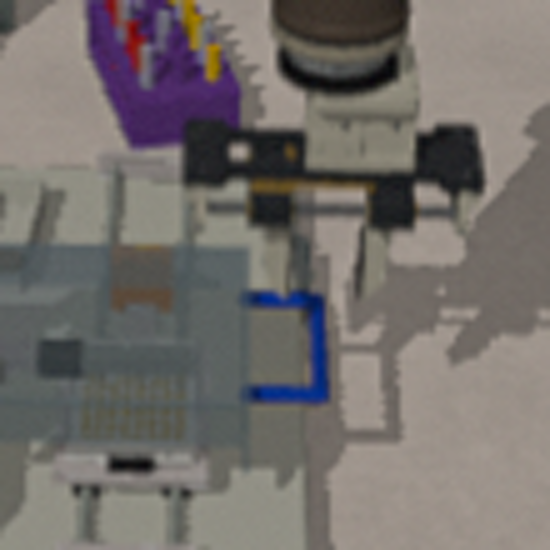

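The two fingers stand astride the bar: fingers at crop columns 278 and 370, bar at 318. Going down to grip.

```bash
python3 -m inch '0 0 0.025 0 0.044;0 0 0.05 0 0.044;0 0 0.058 0 0.044;0 0 0.058 0 0.044'|egrep 'pos|^forc|wid'; python3 -m inch '0 0 0 0 0;0 0 0 0 0;0 0 0 0 0;0 0 0 0 0;0 0 0 0 0' 12
```

```text
position: [0.4269, 0.0379, 0.2839]
force: [0.2, -0.5, 0.5]
width: 0.476
clock: 17.5
position: [0.4297, 0.0377, 0.2857]
ee_rot: [2.374, 2.05, 0.01]
force: [11.5, -3.0, -2.5]
width: 0.124
gripper_force: 12.0
```

```bash
python3 -m inch '0 0.003 0 0 0;0 0.003 0 0 0'|egrep '^forc'; python3 -m inch '0 0 -0.02 0 0;0 0.002 -0.041 0 0;0 0.0055 -0.062 0 0;0 0.011 -0.082 0 0;0 0.018 -0.1015 0 0'; python3 -m inch '0 0 0 0 0'|egrep 'pos|forc'
```

```text
force: [4.0, -0.9, 2.2]
clock: 18.2
position: [0.4492, 0.0348, 0.3872]
ee_rot: [2.374, 2.052, 0.007]
force: [19.1, -3.7, -12.0]
width: 0.125
gripper_force: 12.0
position: [0.4496, 0.0348, 0.3882]
force: [10.7, -1.5, -7.6]
gripper_force: 12.0
```

```bash
python3 -m inch '0 0.011 -0.018 0 0;0 0.0215 -0.036 0 0;0 0.0335 -0.053 0 0;0 0.047 -0.069 0 0;0 0.0615 -0.084 0 0'; python3 -m inch '0 0 0 0 0;0 0 0 0 0;0 0 0 0 0;0 0 0 0 0'; python3 - <<'E'
from h import *
s=arm.observe();print(s["position"],s["force"],s["clock"])
hd=[]
for c in("side","top"):
    im=arm.get_image(c)[:,:,::-1];cv2.imwrite(f"pics/{c}9.png",im)
    print(c,[(x["point"],round(x["conf"],2)) for x in arm.place_of(c,"cover_handle")[:2]])
bx=s["position"]-[0,0,.159]
for o in((.5541,.0225),):
  xd=np.array([np.cos(-.14),np.sin(-.14)]);h=np.array(o)+.114*xd
  r=(h-bx[:2])@xd;print("r_h",r,"dz",bx[2]-.135,"deg",np.degrees(np.arctan2(bx[2]-.135,r))+2.4,"R",np.hypot(r,bx[2]-.135))
E
```

```text
clock: 18.8
position: [0.5074, 0.0264, 0.4698]
ee_rot: [-2.374, -2.054, 0.006]
force: [-1.7, -0.1, -2.0]
width: 0.123
gripper_force: 12.0
clock: 19.2
position: [0.5069, 0.0265, 0.4693]
ee_rot: [-2.374, -2.054, 0.005]
force: [-7.6, -0.0, 4.9]
width: 0.126
gripper_force: 12.0
[0.50694997 0.02651743 0.46934359] [-7.5629939  -0.04806708  4.90805966] 19.2
side [([141.0, 273.5], 0.9)]
top []
r_h 0.16124931463552433 dz 0.17534359466343397 deg 49.79776673318173 R 0.23821569566239953
```

View pics/side9.png

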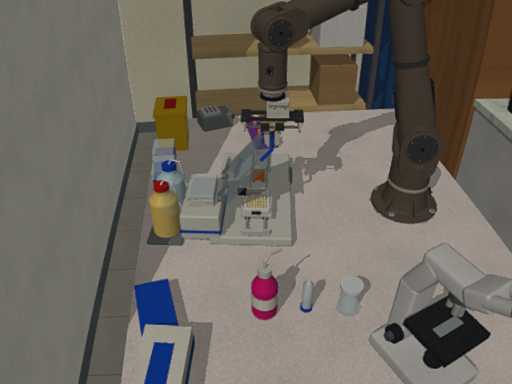

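The cover is open at about 50° with the bar in the fingers, and the bystanders stand where they were. One check of the carrier, then I hand in.

```bash
python3 -m inch '0 0 0 0 0;0 0 0 0 0;0 0 0 0 0;0 0 0 0 0;0 0 0 0 0'|egrep 'clock|pos|forc'; python3 - <<'E'
from h import *
yd=np.array([-np.sin(-.135),np.cos(-.135)])
for v in(.19,.2,.21): print(v,[proj(c,[*(np.array([.5541,.0225])+(v-.335)*yd),.0875]) for c in("side","top")])
for k in range(3):
  for c in("side","top"): arm.get_image(c); print(c,[(x["point"],round(x["conf"],2)) for x in arm.place_of(c,"carrier_tab")[:1]])
E
```

```text
clock: 19.9
position: [0.5069, 0.0265, 0.4693]
force: [-8.1, -0.5, 5.8]
gripper_force: 12.0
0.19 [array([173.50889508, 257.10995723]), array([190.26333808, 276.36163613])]
0.2 [array([175.01284266, 257.0435562 ]), array([189.93028142, 273.50964662])]
0.21 [array([176.53208576, 256.97646118]), array([189.5971027 , 270.65666499])]
side [([177.9, 259.0], 0.72)]
top [([188.0, 273.5], 0.61)]
side [([176.6, 259.5], 0.74)]
top [([193.8, 274.7], 0.65)]
side [([312.1, 264.8], 0.72)]
top [([189.7, 272.5], 0.55)]
```

The tab shows at column 273.6 in the top view on average, against 273.5 expected at 0.200 m.

```bash
python3 -c "
from cell import arm
print(arm.sign_off())"
```

```text
the job is handed in; nothing more can be done
None
```

I handed the job in with the carrier clicked into the wash station (about 0.200 m by camera) and the gripper holding the cover still at about 50° by its blue handle; no bystander looked moved, but `sign_off` returned no verdict.

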